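# Lock the spindle of the spinning head

### The job

Lock the spindle: push the upright pins to turn the metal disc until its rim notch faces the lock bar, then push the bar by its raised heel, nose into the notch, fully home until the heel meets the guide blocks. Only push, lightly, with the fingertips: grip nothing, keep the loose bar lying in its channel, and leave the bystanding things where they are. Finish with the hand clear.

Things in the scene. Friction and masses are not known exactly. Their poses are not given: they have to be found in the camera images.
- base: Green cast spindle head, bolted down. Origin: on the disc's upright axis, at the table surface; z up; +y points from the disc's axis along the lock bar's channel to the bar's heel. Plate 200 x 410 mm (y -110 to +300), 12 mm high. At y +102 to +276 a ledge 70 mm wide, its top 40 mm above the table, carries the bar.
- guide (a point): Middle of the rear (heel) end of the bar's open-topped channel, 56 mm above the table, 191 mm from the disc's axis: the channel, 22.4 mm wide, lies between two dark steel guide blocks on the ledge (base y +105 to +191, x -33 to +33, tops 56 mm above the table). The heel's front face stops against their rear ends.
- disc (a joint): Turn of the plain aluminium locking disc (1.6 kg) about its upright axis, rad, counter-clockwise seen from above, endless. 0 or 2 pi = the notch faces the bar (the base's +y). Disc 190 mm across, 38 to 58 mm above the table; low hub of 24 mm radius, 20 mm high. It turns either way with even friction (0.3 N m, about 4.5 N at a pin), stays where left and hardly coasts after a slow push.
- notch (a point): Middle of the mouth of the disc's one notch, on the rim 95 mm from the axis, 48 mm above the table. The notch is open at the rim and through the disc, 26 mm wide, 38 mm deep.
- pin_opp (a point): Centre of the top of the upright pin diametrically opposite the notch. Each of the disc's three pins is steel, 24 mm across, 40 mm high (58 to 98 mm above the table) and stands 66 mm from the disc's axis.
- pin_left (a point): Top centre of the pin 90 degrees counter-clockwise from the notch, seen from above.
- pin_right (a point): Top centre of the pin 90 degrees clockwise from the notch, seen from above.
- bar_nose (a point): Tip of the steel lock bar's nose, mid-height, 48 mm above the table. Bar: loose in its channel, parallel to the base's y, about 0.5 kg, 20 mm wide, 16 mm high, 130 mm from nose tip to heel; its first 12 mm taper from 20 to 10 mm wide. At the start the nose is 106 to 126 mm from the disc's axis, outside the rim; fully home it is 61 mm from it.
- heel (a point): Middle of the rear face of the bar's heel, an upright plate across its rear end: 44 mm wide, 14 mm thick, 45 mm high (40 to 85 mm above the table). The face looks to the base's +y, 144 mm behind the nose tip, 62.5 mm above the table; fully home it is 205 mm from the disc's axis. The bar takes some 2 to 5 N to slide.
- spare_pin: Bystander: a loose steel pin, 24 mm across, 50 mm high, standing on the base plate beside the channel. Origin under its middle.
- tin: Bystander: a small aluminium tin, 42 mm across, 40 mm high, standing on the base plate on the other side of the channel. Origin under its middle.
- wax_box: Bystander: a yellow box, 160 x 62 x 50 mm, right of the head. Origin under its middle.
- dish: Bystander: a shallow spun aluminium dish, 170 mm across, 24 mm high, to the left. Origin under its middle.
- wrench: Bystander: a steel wrench 200 mm long, lying beyond the head.
- oil_jar: Bystander: an amber jar, 64 mm across, 85 mm high, to the left. Origin under its middle.
- spray: Bystander: a white spray bottle with a red head, 72 mm across, 185 mm high, to the right. Origin under its middle.
Not all that is in view belongs to the job. Leave any blue, pink or turquoise look-alike of the part that bears bar_nose alone.

How it is judged:
By the outcome, as a careful person would: the job done as asked, in the order asked, and still so for the second after the job is handed in, with the robot touching nothing.
It also fails if it takes over 58 s, if anything falls off the work surface, if the arm or the gripper's body presses on something with over 40 N, if the wrist force passes 120 N, or if a joint passes its speed limit or range.

### The arm

A 6-joint arm with a two-finger parallel gripper is mounted at the origin on the work surface. World frame = base frame: x ahead of the robot, y to its left, z up, the work surface at z = 0. Lengths are in m, angles in rad, forces in N, time in s.
With the tool pointing down it reaches from about 0.35 to 0.975 m from the base axis. Payload 4.9 kg.
Tool frame: the origin (TCP) lies midway between the tips of the shut fingers; the grasp point (between the pads) lies 19 mm behind it; z points along the fingers, y is the line along which they close (so a half turn about z gives the same grasp; the last joint's range is limited). The gripper opens to 85 mm and grips with 20 to 120 N. Pads are 22 mm wide; open, the fingers measure 114 mm over their backs; the gripper's body (76 mm by 85 mm) begins 54 mm behind the grasp point. The pads swing forward as they close: fully open they stand 13 mm farther back than shut.
Start: joints at [1.178, 0.053, 1.613, -0, 1.476, -0.119], TCP at [0.169, 0.602, 0.231] pointing down, gripper open.
Joint ranges: [-3.01, 3.01], [-1.01, 2.22], [0.06, 2.58], [-1.02, 4.17], [0.09, 2.62], [-3.14, 3.14]. Speed limits (rad/s): [2.57, 2.57, 3.14, 3.14, 3.14, 3.14].

### API

Orientations are given as a unit quaternion [w, x, y, z].
In Python, from plant import * gives the robot as it stands.
- The arm moves only by the tool jog_arm, never from a script. Its argument "targets" is a list of rows, each a list of 3 entries, a list of its own where there are three numbers: the shift along the tool's x, y, z in units of 25 mm (1.0 is 25 mm), then the turn, a rotation vector about the tool's x, y, z in units of 8 degrees (1.0 is 8 degrees), then the opening in per cent of the stroke, from 0 (shut) to 100 (fully open). A call has 1 to 8 rows; each row is the pose to reach, as a shift and turn from the pose commanded when the call began, along the tool's axes at that moment; what a row does not reach only later rows make up. A row lasts 1/8 s, in which the tool goes at most 62.5 mm and 10.7 degrees, less where a joint would pass 70% of its speed; a pose out of reach is approached as far as the arm can. A call with a gripper value outside its range is refused whole. The fingers move at their own pace and stop on an object; the grip force is fixed at half the most. Time passes only in rows, so rows that repeat a pose let the fingers close. It gives the time, the measured TCP pose, the force, the opening and the grip force at its end, in the units of the state.
- state(): the state, without advancing time (a new reading comes with each control period).
- grab_frame(name): name is "scene" or "side" or "wrist"; returns (picture, depth): 480x640x3 uint8, red, green, blue; 480x640 float32, m along the optical axis (not along the pixel's ray), 0 where there is no reading.
- camera_params(name): a dict with "fovy" (degrees; the focal length in pixels is half the picture's height over the tangent of half this angle, whatever the lens; pixels are square), "cx", "cy" (the principal point, pixels), "rvec" (rotation vector, rad) and "tvec" (3), from world to camera coordinates, as OpenCV has them; the wrist camera has in their place "hand_eye" (4x4, takes a point from camera to tool coordinates, whose origin is the TCP and whose axes are the flange's). Camera axes: x right, y down, z forward; pixel columns grow to the right and rows downward; lengths in m; the calibration is good to about 2 mm. A picture is of the moment at which its call begins: read the wrist's pose just before it. camera_params takes no time and is no camera call.
- job_done(): hands the job in; it is judged then, once.
The state is a dict: "time": time; "joint_pos": joint angles; "joint_vel": joint speeds; "joint_efforts": joint torques, N m; "tool_pos": TCP position; "tool_rot": TCP orientation; "contact_force": force on the tool from outside, world axes, zero at the start; "ft_torque": the same for the moment, N m; "gripper_width": opening from 0.0 (shut) to 1.0 (fully open); "grasp_force": force on a finger pad.
Only numpy, scipy, OpenCV 4.12 (cv2) and the standard library are available. Lean on these libraries where they do the work, as an engineer would, in place of code of your own. Each camera call takes 0.05 s, during which the arm holds its last target. There are 200 camera calls.

## Working session

There is one attempt and no reset: what is moved stays moved. The work goes in short steps, Python scripts to look and compute and a tool call to move; the robot and the scene stay as the last step left them, time stands still between calls to the robot, and variables do not carry over. Pictures are saved under pics/ and viewed, at most 10 in all, crops included, and the job is handed in when it is done.

Besides the shell and the picture viewer there is one more tool, called by a JSON object that holds its "method" and its "body". jog_arm: Moves the arm, as the interface text tells. Its arguments: {"type":"object","properties":{"targets":{"type":"array"}},"required":["targets"]}

```bash
ls; mkdir -p pics
cat > h.py <<'E'
from plant import *
import numpy as np, cv2
from scipy.spatial.transform import Rotation as R
def cam(n):
    p=camera_params(n); f=240/np.tan(np.radians(p["fovy"])/2)
    K=np.array([[f,0,p["cx"]],[0,f,p["cy"]],[0,0,1]])
    if "hand_eye" in p:
        s=state(); q=s["tool_rot"]; T=np.eye(4); T[:3,:3]=R.from_quat([q[1],q[2],q[3],q[0]]).as_matrix(); T[:3,3]=s["tool_pos"]
        W=T@np.array(p["hand_eye"])
    else:
        M=np.eye(4); M[:3,:3]=R.from_rotvec(p["rvec"]).as_matrix(); M[:3,3]=p["tvec"]; W=np.linalg.inv(M)
    return K,W
def plane(K,W,uv,z):
    uv=np.atleast_2d(uv).astype(float); d=np.c_[uv,np.ones(len(uv))]@np.linalg.inv(K).T@W[:3,:3].T; o=W[:3,3]
    return o+d*((z-o[2])/d[:,2])[:,None]
def proj(K,W,P):
    P=np.atleast_2d(P); c=(P-W[:3,3])@W[:3,:3]; c=c@K.T; return c[:,:2]/c[:,2:]
E
python3 - <<'E'
from h import *
print(state())
for n in ["scene","side","wrist"]:
    K,W=cam(n); im,d=grab_frame(n); cv2.imwrite(f"pics/{n}0.png",im[:,:,::-1]); np.savez(f"{n}0.npz",im=im,d=d,K=K,W=W); print(n,K[0,0],K[:2,2],W.round(3).tolist(), camera_params(n).keys(), (d>0).mean())
E
```

```text
pics
{'time': 0.0, 'joint_pos': array([ 1.17802474e+00,  5.33447437e-02,  1.61430572e+00, -1.10777298e-05,
        1.47597666e+00, -1.18999900e-01]), 'joint_vel': array([ 0.00039552, -0.00136831,  0.00024674,  0.00082907, -0.00056193,
        0.00082249]), 'joint_efforts': array([-1.66174832e-03, -3.93670642e+01, -3.70182645e+01, -1.93090686e-04,
        6.97716256e-03,  4.46555859e-06]), 'tool_pos': array([0.16874066, 0.60114442, 0.23006352]), 'tool_rot': array([-2.52130035e-04,  1.36458158e-01,  9.90645313e-01, -9.85506227e-04]), 'contact_force': array([-0.03207215, -0.1706342 , -0.86585257]), 'ft_torque': array([ 0.01663094,  0.03465764, -0.00264614]), 'grasp_force': 0.0, 'gripper_width': 1.0034718598769572}
scene 462.9165825891316 [318.83787002 243.56491475] [[-0.881, 0.358, -0.308, 0.914], [0.473, 0.671, -0.572, 0.605], [0.002, -0.65, -0.76, 0.864], [0.0, 0.0, 0.0, 1.0]] dict_keys(['fovy', 'cx', 'cy', 'rvec', 'tvec']) 0.9959602864583333
side 623.7777009106993 [321.19424823 253.79006625] [[0.942, -0.179, 0.284, 0.166], [-0.335, -0.451, 0.827, -1.144], [-0.019, -0.874, -0.485, 0.784], [0.0, 0.0, 0.0, 1.0]] dict_keys(['fovy', 'cx', 'cy', 'rvec', 'tvec']) 0.9959700520833333
wrist 353.5853859459986 [310.08060512 243.44907267] [[0.269, 0.918, 0.29, 0.094], [0.963, -0.256, -0.084, 0.623], [-0.003, 0.302, -0.953, 0.372], [0.0, 0.0, 0.0, 1.0]] dict_keys(['fovy', 'cx', 'cy', 'hand_eye']) 0.99591796875
```

View pics/scene0.png

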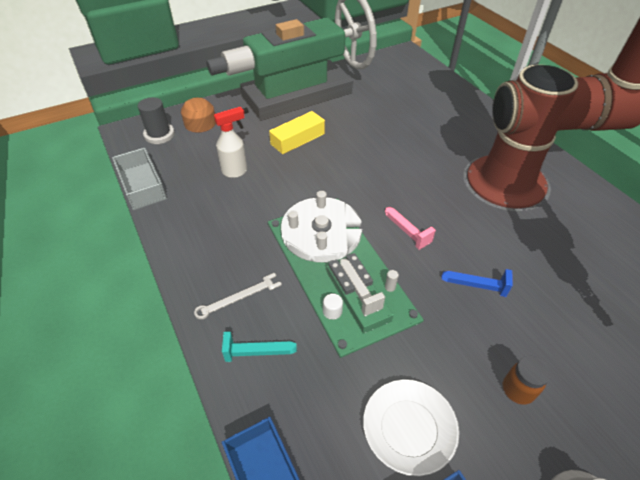

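View pics/side0.png

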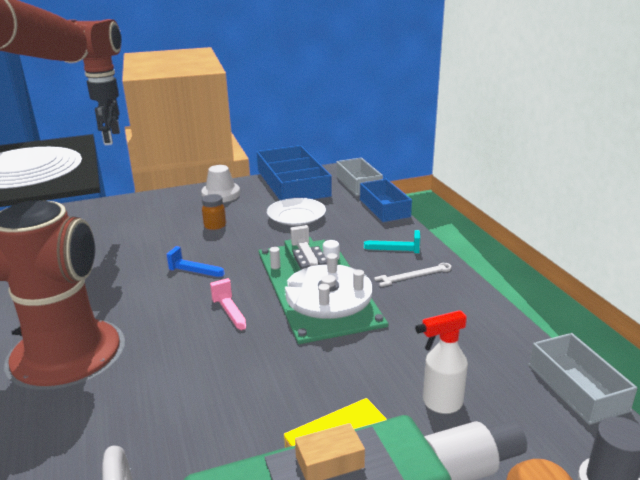

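The scene picture shows the green head in the middle: disc at about (321,228), notch near (355,229), three pins at (321,200), (293,219) and (321,240), heel at (372,303), spare pin at (392,280), tin at (332,306). The grey bar in the channel is the one meant. The pink (410,228), blue (480,282) and turquoise (258,347) bars are look-alikes lying on the table.

```bash
cat > m.py <<'E'
from h import *
out={}
for n in ["scene","side"]:
    z=np.load(f"{n}0.npz"); im,d,K,W=z["im"],z["d"],z["K"],z["W"]
    v,u=np.mgrid[:480,:640]; c=np.stack([u,v,np.ones_like(u)],-1)@np.linalg.inv(K).T*d[...,None]
    P=c@W[:3,:3].T+W[:3,3]
    hsv=cv2.cvtColor(im,cv2.COLOR_RGB2HSV)
    box=(slice(180,360),slice(260,430)) if n=="scene" else (slice(215,345),slice(250,400))
    m=np.zeros((480,640),bool); m[box]=True; m&=d>0
    grey=m&(hsv[...,1]<70)&(hsv[...,2]>90)
    def comps(mask,lab,minA):
        k,l,s,ce=cv2.connectedComponentsWithStats(mask.astype(np.uint8))
        for i in range(1,k):
            if s[i,4]>=minA: print(n,lab,s[i,4],ce[i].round(1),P[l==i].mean(0).round(4), P[l==i].min(0).round(3),P[l==i].max(0).round(3))
    comps(m&(P[...,2]>.094)&(P[...,2]<.104),"z94-104",6)
    comps(m&(P[...,2]>.080)&(P[...,2]<.09)&grey,"z80-90",8)
    dm=m&(abs(P[...,2]-.058)<.004)&grey
    comps(dm,"disc",50)
    k,l,s,ce=cv2.connectedComponentsWithStats(dm.astype(np.uint8)); i=1+s[1:,4].argmax(); q=P[l==i]
    # hull on plane z=.058 circle fit
    cn=np.vstack(cv2.findContours((l==i).astype(np.uint8),cv2.RETR_EXTERNAL,cv2.CHAIN_APPROX_NONE)[0])[:,0]
    h=cv2.convexHull(cn)[:,0]; X=plane(K,W,h,.058)[:,:2]
    A=np.c_[2*X,np.ones(len(X))]; s_=np.linalg.lstsq(A,(X**2).sum(1),rcond=None)[0]; print(n,"circle",s_[:2],np.sqrt(s_[2]+s_[:2]@s_[:2]))
    g=m&(hsv[...,0]>50)&(hsv[...,0]<90)&(hsv[...,1]>100)&(abs(P[...,2]-.012)<.006)
    r=cv2.minAreaRect(P[g][:,:2].astype(np.float32)); print(n,"plate",r, cv2.boxPoints(r).round(3).tolist())
    a,b=(180,260) if n=="scene" else (215,250)
    cr=im[a:a+180,b:b+170]; cv2.imwrite(f"pics/{n}c.png",cv2.resize(cr,None,fx=3.3,fy=3.3,interpolation=cv2.INTER_CUBIC)[:,:,::-1])
E
python3 m.py
```

```text
scene z94-104 64 [320.6 194.3] [ 0.5268 -0.1053  0.0982] [ 0.515 -0.12   0.094] [ 0.538 -0.094  0.103]
scene z94-104 70 [292.3 214.2] [ 0.6158 -0.0776  0.0985] [ 0.605 -0.091  0.094] [ 0.627 -0.067  0.102]
scene z94-104 77 [321.1 235.5] [0.5884 0.0111 0.0985] [ 0.576 -0.001  0.095] [0.599 0.022 0.101]
scene z80-90 30 [320.5 200.3] [ 0.5299 -0.1003  0.0842] [ 0.517 -0.113  0.08 ] [ 0.538 -0.095  0.09 ]
scene z80-90 8 [318.  217.5] [ 0.5607 -0.0553  0.081 ] [ 0.554 -0.058  0.08 ] [ 0.568 -0.053  0.082]
scene z80-90 26 [292.7 220.2] [ 0.6184 -0.0717  0.0854] [ 0.607 -0.08   0.08 ] [ 0.627 -0.067  0.089]
scene z80-90 30 [320.2 241.8] [0.5933 0.0159 0.0849] [0.58  0.005 0.08 ] [0.599 0.022 0.09 ]
scene z80-90 154 [373.2 298.5] [0.5707 0.1988 0.0851] [0.548 0.19  0.08 ] [0.592 0.206 0.09 ]
scene disc 2945 [321.3 228.2] [ 0.5595 -0.041   0.0589] [ 0.461 -0.144  0.054] [0.651 0.047 0.062]
scene disc 1013 [352.  274.4] [0.5652 0.1092 0.0572] [0.529 0.053 0.054] [0.599 0.177 0.062]
scene circle [ 0.55664345 -0.04796503] 0.09619187028607135
scene plate ((0.6406732201576233, 0.17446410655975342)
[... 669 characters left out ...]
019 0.0852] [ 0.576 -0.007  0.08 ] [0.599 0.014 0.09 ]
side z80-90 48 [358.  278.9] [ 0.612  -0.0867  0.0846] [ 0.604 -0.094  0.08 ] [ 0.624 -0.074  0.09 ]
side z80-90 47 [323.7 293.6] [ 0.5232 -0.1157  0.0851] [ 0.515 -0.122  0.08 ] [ 0.536 -0.108  0.089]
side disc 2998 [324.1 282.6] [ 0.5538 -0.0292  0.0576] [ 0.462 -0.146  0.054] [0.652 0.207 0.062]
side circle [0.5615272  0.02760526] 0.15549213219098001
side plate ((0.5603487491607666, 0.04451410472393036), (0.4178968369960785, 0.19762475788593292), 86.8457260131836) [[0.44999998807907104, -0.1589999943971634], [0.6480000019073486, -0.17000000178813934], [0.6710000038146973, 0.24799999594688416], [0.4729999899864197, 0.2590000033378601]]
```

View pics/scenec.png

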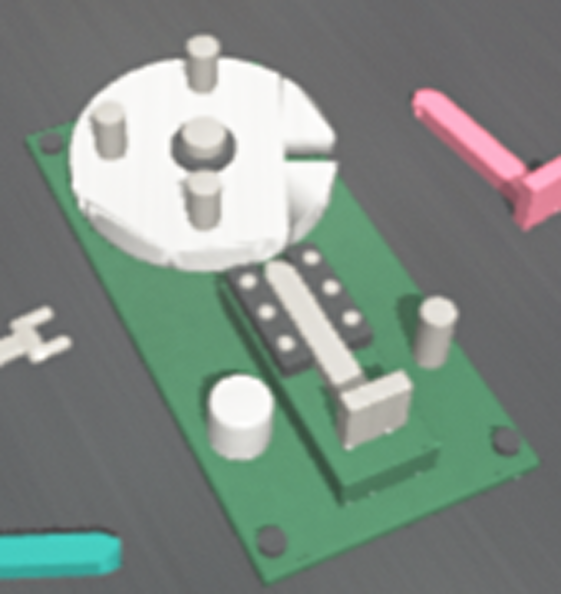

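Numbers agree across both views: axis ≈ (0.557,-0.049), base +y at 86.9°, notch at 152°. The pin C at (0.588,0.009) is pin_right, so the disc must turn about 65° clockwise. I'm moving to a spot on the counter-clockwise side of pin_right, with the fingers shut.

{"method": "jog_arm", "body": {"targets": [[[-1,-0.9,0],[0,0,0.2],0],[[-2.5,-2.2,0],[0,0,0.4],0],[[-4.2,-3.6,0],[0,0,0.6],0],[[-6,-5.1,0],[0,0,0.8],0],[[-7.7,-6.6,0],[0,0,1.0],0],[[-9.2,-7.9,0],[0,0,1.2],0],[[-10.2,-8.7,0],[0,0,1.4],0],[[-10.5,-9,0],[0,0,1.5],0]]}}

```text
time: 1.15
tool_pos: [0.3615, 0.3128, 0.2311]
tool_rot: [-0.0, 0.241, 0.971, -0.0]
contact_force: [-0.5, 0.5, -1.1]
gripper_width: -0.001
grasp_force: 0.0
```

```bash
cat > g.py <<'E'
from h import *
import sys
def go(tx,ty,tz,ang=None):
    "units of shift/turn to reach world TCP; ang = world heading of tool x in deg"
    s=state(); q=s["tool_rot"]; M=R.from_quat([q[1],q[2],q[3],q[0]]).as_matrix(); 
    d=M.T@(np.array([tx,ty,tz])-s["tool_pos"])/.025
    h=np.degrees(np.arctan2(M[1,0],M[0,0]))
    print("t",round(s["time"],2),"pos",s["tool_pos"].round(4),"head",h.round(1),"F",s["contact_force"].round(1),"w",round(s["gripper_width"],2),"tilt",M[:,2].round(3),"j6",s["joint_pos"][5].round(2))
    print("shift",d.round(2),"turnz",None if ang is None else round((h-ang)/8,2))
if __name__=="__main__": go(*map(float,sys.argv[1:]))
E
python3 g.py 0.555 0.026 0.16 152
```

```text
t 1.15 pos [0.3615 0.3128 0.2311] head 152.1 F [-0.5  0.5 -1.1] w -0.0 tilt [-0. -0. -1.] j6 -0.53
shift [-12.21  -6.53   2.84] turnz 0.02
```

{"method": "jog_arm", "body": {"targets": [[[-1.2,-0.6,0],[0,0,0],0],[[-3,-1.6,0.2],[0,0,0],0],[[-5,-2.7,0.6],[0,0,0],0],[[-7,-3.8,1.2],[0,0,0],0],[[-9,-4.8,1.8],[0,0,0],0],[[-10.8,-5.8,2.3],[0,0,0],0],[[-11.9,-6.3,2.7],[0,0,0],0],[[-12.2,-6.5,2.8],[0,0,0],0]]}}

```text
time: 2.15
tool_pos: [0.5555, 0.0281, 0.1601]
tool_rot: [-0.001, 0.24, 0.971, 0.0]
contact_force: [-0.8, -0.5, -0.1]
gripper_width: -0.001
grasp_force: 0.0
```

```bash
cat > w.py <<'E'
from h import *
import sys
K,W=cam("wrist"); im,d=grab_frame("wrist"); cv2.imwrite(f"pics/{sys.argv[1]}.png",im[:,:,::-1]); np.savez(f"{sys.argv[1]}.npz",im=im,d=d,K=K,W=W)
v,u=np.mgrid[:480,:640]; P=(np.stack([u,v,np.ones_like(u)],-1)@np.linalg.inv(K).T*d[...,None])@W[:3,:3].T+W[:3,3]
m=(P[...,2]>.093)&(P[...,2]<.104)&(d>0)
k,l,s,ce=cv2.connectedComponentsWithStats(m.astype(np.uint8))
for i in range(1,k):
    if s[i,4]>150:
        (c,r)=cv2.minEnclosingCircle(np.argwhere(l==i)[:,::-1].astype(np.float32)); print(s[i,4],ce[i].round(0),plane(K,W,c,.098)[0].round(4),P[l==i].mean(0).round(4))
E
python3 w.py w1; python3 g.py 0.555 0.026 0.075 152
```

```text
1025 [109. 313.] [ 0.5251 -0.1027  0.098 ] [ 0.5253 -0.1035  0.097 ]
t 2.2 pos [0.5555 0.028  0.1603] head 152.3 F [ 0.2  0.3 -0.9] w 0.0 tilt [-0.002  0.    -1.   ] j6 -1.17
shift [-0.02 -0.08  3.41] turnz 0.03
```

View pics/w1.png

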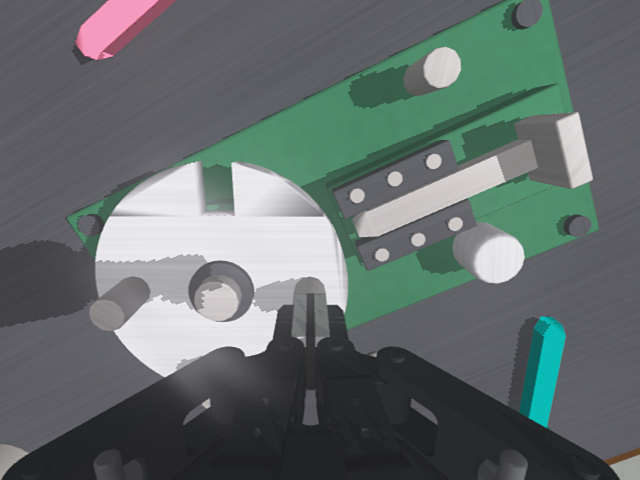

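The wrist view shows the notch at (217,190), pin_left at (110,312), the bar and heel at (420,200)-(560,150), and the fingers hanging clear beside pin_right. Descending and easing up to the pin.

{"method": "jog_arm", "body": {"targets": [[[0,0,0.4],[0,0,0],0],[[0,0,1.2],[0,0,0],0],[[0,-0.05,2.2],[0,0,0],0],[[0,-0.05,3.0],[0,0,0],0],[[0,-0.05,3.4],[0,0,0],0],[[-0.2,-0.05,3.4],[0,0,0],0],[[-0.35,-0.05,3.4],[0,0,0],0],[[-0.45,-0.05,3.4],[0,0,0],0]]}}

```text
time: 3.2
tool_pos: [0.566, 0.0219, 0.0775]
tool_rot: [0.001, 0.239, 0.971, 0.0]
contact_force: [0.1, -0.7, -0.3]
gripper_width: -0.0
grasp_force: 0.0
```

{"method": "jog_arm", "body": {"targets": [[[-0.09,0.03,0],[0,0,0.25],0],[[-0.19,0.06,0],[0,0,0.5],0],[[-0.28,0.09,0],[0,0,0.75],0],[[-0.38,0.11,0],[0,0,1.0],0],[[-0.47,0.13,0],[0,0,1.25],0],[[-0.57,0.15,0],[0,0,1.5],0],[[-0.67,0.16,0],[0,0,1.75],0],[[-0.77,0.17,0],[0,0,2.0],0]]}}

```text
time: 4.2
tool_pos: [0.5841, 0.0173, 0.0764]
tool_rot: [-0.0, 0.373, 0.928, 0.0]
contact_force: [-4.0, 4.0, 3.1]
gripper_width: 0.003
grasp_force: 2.5
```

```bash
python3 w.py w2; python3 g.py 0.555 0.026 0.075 152
```

```text
993 [310. 320.] [0.5809 0.0207 0.098 ] [0.5771 0.0244 0.0988]
1219 [ 13. 394.] [ 0.515 -0.09   0.098] [ 0.5172 -0.0906  0.0965]
203 [310. 399.] [ 0.6041 -0.0014  0.098 ] [ 0.6046 -0.0019  0.0974]
t 4.25 pos [0.5844 0.0171 0.0764] head 136.1 F [-2.8  2.4  2.3] w -0.0 tilt [ 0.001  0.    -1.   ] j6 -0.9
shift [ 1.1  -0.56  0.06] turnz -1.98
```

{"method": "jog_arm", "body": {"targets": [[[-0.09,0.03,0],[0,0,0.25],0],[[-0.19,0.06,0],[0,0,0.5],0],[[-0.28,0.09,0],[0,0,0.75],0],[[-0.38,0.11,0],[0,0,1.0],0],[[-0.47,0.13,0],[0,0,1.25],0],[[-0.57,0.15,0],[0,0,1.5],0],[[-0.67,0.16,0],[0,0,1.75],0],[[-0.77,0.17,0],[0,0,2.0],0]]}}

```text
time: 5.25
tool_pos: [0.601, 0.0072, 0.0763]
tool_rot: [0.0, 0.498, 0.867, 0.001]
contact_force: [-2.8, 4.2, 3.7]
gripper_width: 0.002
grasp_force: 2.5
```

{"method": "jog_arm", "body": {"targets": [[[-0.09,0.03,0],[0,0,0.25],0],[[-0.19,0.06,0],[0,0,0.5],0],[[-0.28,0.09,0],[0,0,0.75],0],[[-0.38,0.11,0],[0,0,1.0],0],[[-0.47,0.13,0],[0,0,1.25],0],[[-0.57,0.15,0],[0,0,1.5],0],[[-0.67,0.16,0],[0,0,1.75],0],[[-0.77,0.17,0],[0,0,2.0],0]]}}

```text
time: 6.25
tool_pos: [0.6147, -0.0073, 0.0764]
tool_rot: [0.0, 0.614, 0.789, 0.001]
contact_force: [-0.4, 4.5, 0.9]
gripper_width: -0.001
grasp_force: 2.5
```

```bash
cat > s.py <<'E'
from h import *
# pin tops from the fixed cameras; angle of disc from pins still seen
for n in ["scene","side"]:
    K,W=cam(n); im,d=grab_frame(n); np.savez(f"{n}1.npz",im=im,d=d,K=K,W=W)
    v,u=np.mgrid[:480,:640]; P=(np.stack([u,v,np.ones_like(u)],-1)@np.linalg.inv(K).T*d[...,None])@W[:3,:3].T+W[:3,3]
    C=np.array([.5576,-.0471]) if n=="scene" else np.array([.5564,-.0512])
    r=np.hypot(P[...,0]-C[0],P[...,1]-C[1])
    m=(P[...,2]>.094)&(P[...,2]<.104)&(d>0)&(r<.11)
    k,l,s,ce=cv2.connectedComponentsWithStats(m.astype(np.uint8))
    for i in range(1,k):
        if s[i,4]>15:
            q=P[l==i].mean(0)[:2]-C; print(n,s[i,4],ce[i].round(0),"r",np.hypot(*q).round(4),"ang",np.degrees(np.arctan2(q[1],q[0])).round(1))
    m=(P[...,2]>.08)&(P[...,2]<.09)&(d>0)&(abs(P[...,0]-.57)<.05)&(P[...,1]>.1)&(P[...,1]<.26)
    if m.sum()>10: print(n,"heel top",m.sum(),P[m].mean(0).round(4))
E
python3 s.py; python3 g.py .555 .026 .075
```

```text
scene 67 [341. 200.] r 0.0662 ang -163.4
scene 36 [307. 237.] r 0.0762 ang 38.3
scene heel top 155 [0.5706 0.1989 0.0853]
side 96 [349. 260.] r 0.0645 ang 23.4
side 64 [303. 280.] r 0.0652 ang -164.0
side 65 [347. 284.] r 0.0656 ang -74.0
side heel top 74 [0.5701 0.1948 0.084 ]
t 6.35 pos [ 0.6148 -0.0077  0.0764] head 104.3 F [-0.   4.2  2.3] w 0.0 tilt [ 0.002  0.    -1.   ] j6 -0.38
shift [ 1.89 -1.99  0.05] turnz None
```

The disc still needs about 19.4° (pin_left at -163.7°, target -183.1°). One more 16° step.

{"method": "jog_arm", "body": {"targets": [[[-0.09,0.03,0],[0,0,0.25],0],[[-0.19,0.06,0],[0,0,0.5],0],[[-0.28,0.09,0],[0,0,0.75],0],[[-0.38,0.11,0],[0,0,1.0],0],[[-0.47,0.13,0],[0,0,1.25],0],[[-0.57,0.15,0],[0,0,1.5],0],[[-0.67,0.16,0],[0,0,1.75],0],[[-0.77,0.17,0],[0,0,2.0],0]]}}

```text
time: 7.35
tool_pos: [0.6237, -0.025, 0.0764]
tool_rot: [0.0, 0.718, 0.696, 0.001]
contact_force: [0.6, 5.1, 1.4]
gripper_width: 0.001
grasp_force: 2.5
```

```bash
python3 s.py; python3 w.py w3; python3 g.py .555 .026 .075
```

```text
scene 66 [346. 204.] r 0.0657 ang -179.7
scene 43 [300. 232.] r 0.0735 ang 22.3
scene heel top 154 [0.5706 0.1989 0.0853]
side 102 [355. 263.] r 0.0658 ang 7.0
side 63 [299. 276.] r 0.0656 ang 179.5
side 65 [339. 286.] r 0.0659 ang -90.4
side heel top 74 [0.5701 0.1953 0.0838]
993 [311. 320.] [ 0.6233 -0.0207  0.098 ] [ 0.6235 -0.0156  0.0988]
1151 [ 12. 390.] [ 0.497  -0.0447  0.098 ] [ 0.4983 -0.0463  0.0964]
204 [311. 399.] [ 0.6224 -0.053   0.098 ] [ 0.6224 -0.0539  0.0973]
t 7.5 pos [ 0.6237 -0.0254  0.0764] head 88.3 F [2.  3.8 0.2] w -0.0 tilt [ 0.002 -0.    -1.   ] j6 -0.13
shift [ 1.97 -2.81  0.05] turnz None
```

View pics/w3.png

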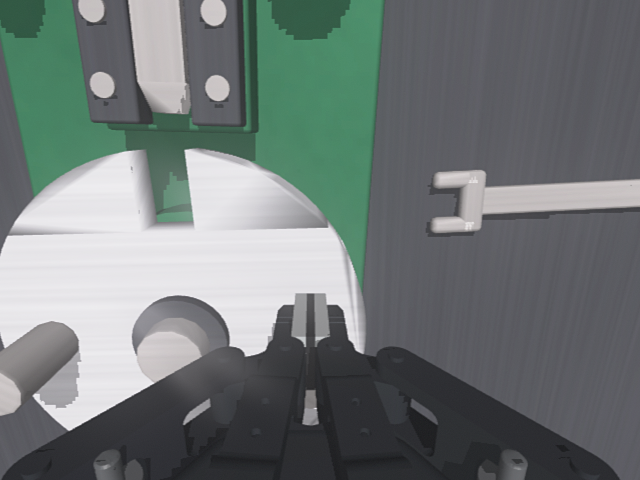

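Picture: notch mouth at (168,150), bar nose at (165,108). The notch is still a little short, by about 3° clockwise. I'll nudge 3° and then back off.

{"method": "jog_arm", "body": {"targets": [[[-0.05,0.02,0],[0,0,0.12],0],[[-0.1,0.03,0],[0,0,0.25],0],[[-0.14,0.05,0],[0,0,0.37],0],[[-0.14,0.05,0],[0,0,0.37],0],[[0.1,0,0],[0,0,0.2],0],[[0.4,-0.1,0],[0,0,0.18],0],[[0.6,-0.1,-0.4],[0,0,0.18],0],[[0.6,-0.1,-1.2],[0,0,0.18],0]]}}

```text
time: 8.5
tool_pos: [0.6202, -0.0098, 0.1064]
tool_rot: [-0.001, 0.726, 0.688, -0.001]
contact_force: [-0.3, -0.2, 0.1]
gripper_width: -0.002
grasp_force: 0.0
```

{"method": "jog_arm", "body": {"targets": [[[0.3,0,-0.6],[0,0,0],0],[[1,0.2,-1.6],[0,0,0],0],[[2,0.4,-2.4],[0,0,0],0],[[3,0.6,-3],[0,0,0],0],[[4,0.8,-3.2],[0,0,0],0],[[4.7,1,-3.2],[0,0,0],0],[[5,1,-3.2],[0,0,0],0],[[5,1,-3.2],[0,0,0],0]]}}

```text
time: 9.5
tool_pos: [0.6523, 0.1133, 0.1858]
tool_rot: [-0.0, 0.726, 0.688, -0.001]
contact_force: [0.4, -0.8, -0.3]
gripper_width: 0.0
grasp_force: 0.0
```

```bash
python3 s.py; python3 w.py w4; python3 g.py .5735 .245 .16 86.9
```

```text
scene 38 [348. 205.] r 0.0709 ang 177.9
scene heel top 155 [0.5707 0.199  0.0854]
side 58 [357. 266.] r 0.0657 ang -2.7
side 61 [298. 276.] r 0.0661 ang 176.9
side 68 [337. 286.] r 0.0652 ang -93.2
side heel top 72 [0.5703 0.195  0.0841]
t 9.65 pos [0.6524 0.1125 0.1859] head 86.8 F [ 0.2 -0.   0.4] w -0.0 tilt [-0.001 -0.    -1.   ] j6 0.11
shift [ 5.12 -3.45  1.04] turnz -0.01
```

View pics/w4.png

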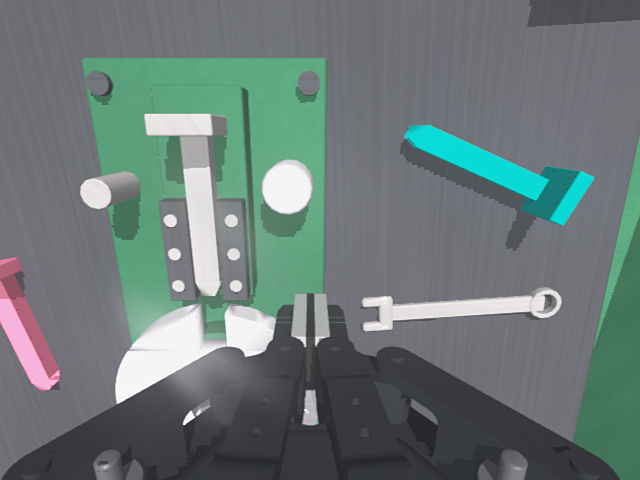

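The wrist view shows the notch (213,325) lined up under the bar nose (208,290). The fixed cameras put the disc within about 0.3°. Now going behind the heel (187,123).

{"method": "jog_arm", "body": {"targets": [[[0.6,-0.4,0],[0,0,0],0],[[1.7,-1.1,0],[0,0,0],0],[[3,-1.9,0],[0,0,0],0],[[4.2,-2.7,0],[0,0,0],0],[[5.1,-3.3,0],[0,0,0],0],[[5.5,-3.45,0.3],[0,0,0],0],[[5.5,-3.45,0.9],[0,0,0],0],[[5.5,-3.45,1.2],[0,0,0],0]]}}

```text
time: 10.65
tool_pos: [0.5735, 0.2542, 0.154]
tool_rot: [-0.001, 0.726, 0.687, -0.001]
contact_force: [0.9, 0.3, 0.2]
gripper_width: 0.0
grasp_force: 0.0
```

```bash
python3 - <<'E'
from h import *
z=np.load("w4.npz"); d,K,W=z["d"],z["K"],z["W"]
v,u=np.mgrid[:480,:640]; P=(np.stack([u,v,np.ones_like(u)],-1)@np.linalg.inv(K).T*d[...,None])@W[:3,:3].T+W[:3,3]
m=(abs(P[...,2]-.085)<.004)&(d>0)&(v<150); q=P[m]; print(m.sum(),q.mean(0).round(4),q.min(0).round(3),q.max(0).round(3))
E
python3 g.py .573 .246 .053 86.9
```

```text
1478 [0.5707 0.1993 0.0843] [0.548 0.192 0.082] [0.592 0.207 0.087]
t 10.65 pos [0.5735 0.2542 0.154 ] head 86.8 F [0.9 0.3 0.2] w 0.0 tilt [-0.003 -0.001 -1.   ] j6 0.35
shift [-0.32  0.01  4.04] turnz -0.01
```

{"method": "jog_arm", "body": {"targets": [[[0,0,0.5],[0,0,0],0],[[0,0,1.5],[0,0,0],0],[[0,0,2.6],[0,0,0],0],[[0,0,3.5],[0,0,0],0],[[0,0,4.0],[0,0,0],0],[[-0.3,0,4.0],[0,0,0],0],[[-0.8,0,4.0],[0,0,0],0],[[-1.1,0,4.0],[0,0,0],0]]}}

```text
time: 11.65
tool_pos: [0.5734, 0.2268, 0.0576]
tool_rot: [0.001, 0.726, 0.687, 0.001]
contact_force: [0.4, -0.3, -0.2]
gripper_width: -0.004
grasp_force: 0.0
```

{"method": "jog_arm", "body": {"targets": [[[-0.1,0,0],[0,0,0],0],[[-0.2,0,0],[0,0,0],0],[[-0.3,0,0],[0,0,0],0],[[-0.4,0,0],[0,0,0],0],[[-0.5,0,0],[0,0,0],0],[[-0.6,0,0],[0,0,0],0],[[-0.7,0,0],[0,0,0],0],[[-0.8,0,0],[0,0,0],0]]}}

```text
time: 12.65
tool_pos: [0.5714, 0.2078, 0.0563]
tool_rot: [-0.0, 0.726, 0.688, 0.0]
contact_force: [-0.1, 2.4, -0.4]
gripper_width: -0.003
grasp_force: 1.0
```

```bash
python3 s.py; python3 g.py .570 .170 .053 86.9
```

```text
scene 62 [309. 196.] r 0.0658 ang -93.4
scene 35 [345. 205.] r 0.063 ang 179.3
scene 72 [294. 223.] r 0.0658 ang -3.5
scene heel top 36 [0.5759 0.213  0.0841]
side 64 [357. 266.] r 0.0658 ang -3.4
side 57 [299. 276.] r 0.0657 ang 176.4
side 63 [337. 286.] r 0.0662 ang -93.3
side heel top 99 [0.569  0.1904 0.0848]
t 12.75 pos [0.5714 0.2074 0.0563] head 86.9 F [ 0.   2.4 -1. ] w 0.0 tilt [-0. -0. -1.] j6 0.28
shift [-1.5   0.03  0.13] turnz -0.0
```

Contact at 2.4 N, and the disc is still aligned. Continuing to push.

{"method": "jog_arm", "body": {"targets": [[[-0.1,0,0],[0,0,0],0],[[-0.2,0,0],[0,0,0],0],[[-0.3,0,0],[0,0,0],0],[[-0.4,0,0],[0,0,0],0],[[-0.5,0,0],[0,0,0],0],[[-0.6,0,0],[0,0,0],0],[[-0.7,0,0],[0,0,0],0],[[-0.8,0,0],[0,0,0],0]]}}

```text
time: 13.75
tool_pos: [0.5703, 0.1876, 0.0563]
tool_rot: [-0.0, 0.726, 0.688, -0.0]
contact_force: [0.7, 2.5, -1.1]
gripper_width: 0.002
grasp_force: 1.0
```

{"method": "jog_arm", "body": {"targets": [[[-0.1,0,0],[0,0,0],0],[[-0.2,0,0],[0,0,0],0],[[-0.3,0,0],[0,0,0],0],[[-0.4,0,0],[0,0,0],0],[[-0.47,0,0],[0,0,0],0],[[-0.54,0,0],[0,0,0],0]]}}

```text
time: 14.5
tool_pos: [0.5696, 0.1742, 0.0563]
tool_rot: [-0.0, 0.726, 0.688, -0.0]
contact_force: [1.2, 1.3, -1.6]
gripper_width: 0.0
grasp_force: 0.9
```

```bash
python3 s.py; python3 g.py .570 .169 .053 86.9
```

```text
scene 63 [309. 196.] r 0.0663 ang -93.5
scene 31 [345. 207.] r 0.0607 ang 174.8
scene 76 [295. 223.] r 0.0656 ang -2.9
scene heel top 36 [0.5728 0.1812 0.0852]
side 60 [357. 266.] r 0.0662 ang -3.0
side 57 [299. 276.] r 0.0655 ang 176.5
side 64 [337. 286.] r 0.0654 ang -92.9
side heel top 111 [0.5679 0.1566 0.0847]
t 14.6 pos [0.5696 0.174  0.0563] head 86.9 F [-0.1  0.3 -0.8] w -0.0 tilt [-0.    -0.001 -1.   ] j6 0.23
shift [-0.2   0.03  0.13] turnz -0.0
```

Advance in small steps, 1 mm each, until the force rises at the stop.

{"method": "jog_arm", "body": {"targets": [[[-0.06,0,0],[0,0,0],0],[[-0.12,0,0],[0,0,0],0],[[-0.16,0,0],[0,0,0],0],[[-0.2,0,0],[0,0,0],0]]}}

```text
time: 15.1
tool_pos: [0.5694, 0.1693, 0.0563]
tool_rot: [-0.0, 0.726, 0.688, -0.0]
contact_force: [0.1, 2.5, -0.2]
gripper_width: 0.003
grasp_force: 0.9
```

{"method": "jog_arm", "body": {"targets": [[[-0.03,0,0],[0,0,0],0],[[-0.06,0,0],[0,0,0],0]]}}

```text
time: 15.35
tool_pos: [0.5693, 0.1678, 0.0563]
tool_rot: [0.0, 0.726, 0.688, 0.0]
contact_force: [0.6, 1.5, -1.3]
gripper_width: -0.0
grasp_force: 1.0
```

{"method": "jog_arm", "body": {"targets": [[[-0.03,0,0],[0,0,0],0],[[-0.06,0,0],[0,0,0],0]]}}

```text
time: 15.6
tool_pos: [0.5693, 0.1677, 0.0564]
tool_rot: [-0.001, 0.726, 0.687, 0.001]
contact_force: [0.5, 8.8, -2.1]
gripper_width: 0.003
grasp_force: 4.3
```

{"method": "jog_arm", "body": {"targets": [[[-0.03,0,0],[0,0,0],0],[[-0.06,0,0],[0,0,0],0]]}}

```text
time: 15.85
tool_pos: [0.5693, 0.1677, 0.0565]
tool_rot: [-0.002, 0.726, 0.687, 0.003]
contact_force: [1.9, 13.6, -2.7]
gripper_width: -0.003
grasp_force: 6.8
```

The force rose to 13.6 N with no further motion, so the heel is against the guide blocks. Backing off and lifting clear.

{"method": "jog_arm", "body": {"targets": [[[0.15,0,0],[0,0,0],0],[[0.5,0,0],[0,0,0],0],[[1.0,0,0],[0,0,0],0],[[1.2,0,-0.6],[0,0,0],0],[[1.2,0,-1.8],[0,0,0],0],[[1.2,0,-3.2],[0,0,0],0],[[1.2,0,-4.4],[0,0,0],0],[[1.2,0,-5],[0,0,0],0]]}}

```text
time: 16.85
tool_pos: [0.572, 0.1952, 0.1848]
tool_rot: [0.001, 0.726, 0.688, 0.002]
contact_force: [-0.2, -0.1, -0.7]
gripper_width: 0.0
grasp_force: 0.0
```

{"method": "jog_arm", "body": {"targets": [[[0.3,0,-0.3],[0,0,0],0],[[1,0.5,-0.6],[0,0,0],0],[[1.8,1.2,-0.6],[0,0,0],0],[[2.5,1.8,-0.6],[0,0,0],0],[[3,2.4,-0.6],[0,0,0],0],[[3.3,2.8,-0.6],[0,0,0],0],[[3.4,3,-0.6],[0,0,0],0],[[3.4,3,-0.6],[0,0,0],0]]}}

```text
time: 17.85
tool_pos: [0.6502, 0.2754, 0.1959]
tool_rot: [-0.0, 0.726, 0.688, -0.0]
contact_force: [0.4, 0.3, -0.5]
gripper_width: 0.0
grasp_force: 0.0
```

```bash
python3 s.py; python3 w.py w5
python3 - <<'E'
from h import *
z=np.load("scene1.npz"); cv2.imwrite("pics/scene1c.png",cv2.resize(z["im"][180:360,260:430],None,fx=3.3,fy=3.3,interpolation=cv2.INTER_CUBIC)[:,:,::-1])
E
```

```text
scene 65 [309. 196.] r 0.0655 ang -93.4
scene 26 [345. 207.] r 0.0602 ang 173.6
scene 69 [294. 223.] r 0.0659 ang -3.1
side 57 [357. 266.] r 0.0659 ang -3.3
side 60 [299. 276.] r 0.0658 ang 177.0
side 69 [337. 286.] r 0.0659 ang -93.6
side heel top 77 [0.5679 0.1457 0.0841]
```

View pics/scene1c.png

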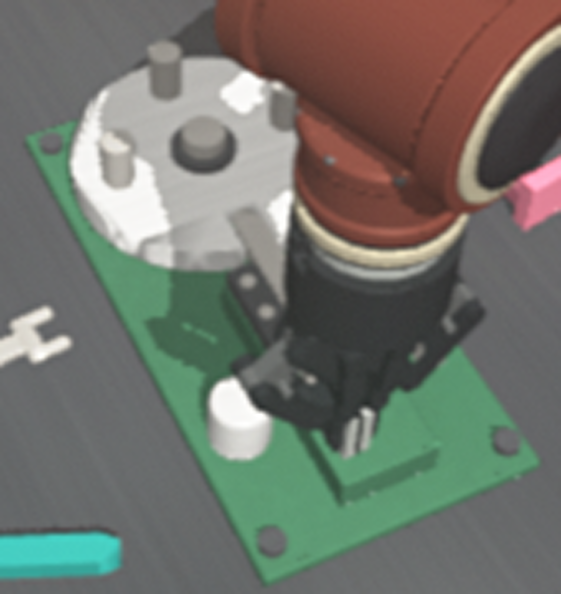

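View pics/w5.png

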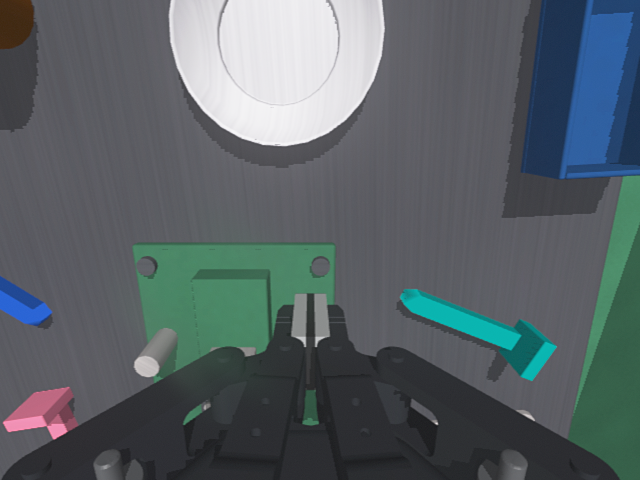

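The bar lies in the notch and the heel moved 49.3 mm, which puts its rear face 204 mm from the axis (205 mm is home). The tin (240,420) in the scene crop and the spare pin (155,352) in the wrist view still stand where they were, and the hand is clear. Handing in.

```bash
python3 -c "
from plant import *
print(job_done())"
```

```text
the job is handed in; nothing more can be done
None
```

I turned the disc about 65° until its notch faced the bar and pushed the bar fully home against the guide blocks. The hand is clear, the spare pin and tin still stand in place, and the job was handed in at about 18 s of the 58 s allowed; it returned no verdict.

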